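# Clamp a pine block in the cam jig

### The arm

A 7-joint arm with a two-finger parallel gripper is mounted at the origin on a cart in front of the work surface, level with it; the furniture and walls round the work are solid. World frame = base frame: x ahead of the robot, y to its left, z up, the work surface at z = 0. Lengths are in m, angles in rad, forces in N, time in s.
With the tool pointing down it reaches from about 0.425 to 0.875 m from the base axis. Payload 4.7 kg.
Tool frame: the origin (TCP) lies midway between the tips of the shut fingers; the grasp point (between the pads) lies ctrl.grasp_offset behind it (ctrl.grasp_offset is the distance from the TCP to the grasp point, in m); z points along the fingers, y is the line along which they close (so a half turn about z gives the same grasp; the last joint's range is limited). The gripper opens to 87 mm and grips with 3 to 60 N. Pads are 19 mm wide; open, the fingers measure 117 mm over their backs; the gripper's body (75 mm by 190 mm) begins 51 mm behind the grasp point.
Start: joints at [-1.123, 0.321, -0.07, 1.45, 0.023, 1.371, -0.057], TCP at [0.273, 0.59, 0.223] pointing down, gripper open.
Joint ranges: [-2.86, 2.86], [-0.3, 2.09], [-1.38, 1.24], [0.06, 2.45], [-1.56, 4.7], [0.09, 2.05], [-2.69, 2.69]. Speed limits (rad/s): [2.57, 2.57, 3.14, 3.14, 3.14, 3.14, 3.14].

### API

Orientations are given as a rotation vector (axis times angle).
In Python, from bench import ctrl gives the robot as it stands. The module is installed in compiled form; this text tells all that it offers.
- The arm moves only by the tool jog_arm, never from a script. Its argument "moves" is one flat list of numbers, 7 for each row, row after row: the shift along the tool's x, y, z in units of 30 cm (1.0 is 30 cm), then the turn, a rotation vector about the tool's x, y, z in units of 60 degrees (1.0 is 60 degrees), then the gripper's target within -1 to 1 (fully open at 1, half-way at 0, shut at -1). In form: [x, y, z, wx, wy, wz, fingers, x, y, z, wx, wy, wz, fingers, ...]. A call has exactly 8 rows; each row is the pose to reach, as a shift and turn from the pose commanded when the call began, along the tool's axes at that moment; what a row does not reach only later rows make up. A row lasts 1/8 s, in which the tool goes at most 62.5 mm and 10.7 degrees, less where a joint would pass 70% of its speed; a pose out of reach is approached as far as the arm can. A call with a number of a shift or a turn outside -1 to 1 is refused whole. A call with a gripper value outside its range is refused whole. The fingers move at their own pace and stop on an object; "newtons" is the grip in N (left out, the last holds). Time passes only in rows, so rows that repeat a pose let the fingers close, or fill a call up. It gives the time, the measured TCP pose, the force, the opening and the grip force at its end, in the units of the state.
- ctrl.get_state(): the state, without advancing time (a new reading comes with each control period).
- ctrl.get_image(name): name is "scene" or "top"; returns a dict with "pixels" (420x560x3 uint8, red, green, blue), "fx", "fy", "cx", "cy" (pixels), "xyz" and "rotation" of the camera in the world. Camera axes: x right, y up, looking along -z (the intrinsics and any distortion apply to the point x, -y, -z); pixel columns grow to the right and rows downward; lengths in m; the calibration is good to about 2 mm. A picture is of the moment at which its call begins. There is no depth.
- ctrl.close_job(): hands the job in; it is judged then, once.
The state is a dict: "time": time; "joint_positions": joint angles; "qd": joint speeds; "joint_torque": joint torques, N m; "position": TCP position; "tool_rot": TCP orientation; "ft_force": force on the tool from outside, world axes, zero at the start; "torque": the same for the moment, N m; "grip_width": opening from 0.0 (shut) to 1.0 (fully open); "grip_force": force on a finger pad.
Only numpy, scipy, OpenCV 4.12 (cv2) and the standard library are available. Lean on these libraries where they do the work, as an engineer would, in place of code of your own. Each camera call takes 0.05 s, during which the arm holds its last target. There are 200 camera calls.

### The job

Clamp the long pine block in the plywood jig: with a fingertip push the block along its channel until it meets the end stop, and only then push the cam lever round with one finger, clockwise seen from above, as far as it goes, so that the cam holds the block tight against the sprung strip on the fence. Push only: do not grip or lift the block or the lever, and leave the tape measure, the bench dog and the small offcut beside the jig where they are.

Things in the scene. Friction and masses are not known exactly. Their poses are not given: they have to be found in the camera images.
- jig: Clamping jig, a plywood plate 230 x 180 x 12 mm fixed on the bench (x -120 to 110, y -90 to 90 mm in its frame). Origin: at bench height under the plate; x runs along the channel to the end stop, roughly away from the robot; y to the fence, z up. The wooden fence bounds the channel's left side, y 52 to 72, x -95 to 110, top z = 40 mm. Near end open; cam on the right.
- end_stop (a point): Centre of the face of the end stop, a short wooden bar across the far end of the channel, that the block must meet: x = 85, y = 22.5, z = 26 mm in the jig's frame. The bar spans y 1 to 52 mm, top z = 40 mm.
- pad (a joint): How far (m) the sprung black rubber-faced strip along the fence is pressed towards the fence: 0 at rest (face at y = 42 mm in the jig's frame, x -85 to 80, z 16 to 38 mm), 0.003 when the block is clamped; at most 0.006. Spring 8 N per mm. It is what the block is pressed against.
- block: Loose light pine block 100 x 45 x 32 mm (about 0.07 kg), lying on the plate in the channel, 30 to 65 mm short of the end stop and a few mm off the strip on the fence. Origin: centre of its underside, 12 mm above the bench; its y axis is the 100 mm side, along the channel; its x axis the 45 mm side. Home and clamped, its origin is at x = 35, y = 22.5 mm in the jig's frame.
- cam_lever (a joint): Cam lever angle q, rad: 0 open, 1.75 its stop, fully clamped; grows clockwise from above; starts at 0 to 0.3. From the pivot it points 55 deg + q clockwise of the jig's x axis, so it sweeps over the jig's right side towards the robot, pushed on its counter-clockwise (at first far) side. Stiff: about 2 N at 95 mm from the pivot, up to 8 N once the cam bites (past 1.0); stays where left.
- cam_pivot (a point): Point on the vertical axis about which lever and cam turn, at the lever's mid height (49 mm above the bench); in the jig's frame at x = 35, y = -34 mm.
- lever_arm (a point): Middle of the steel lever bar's width and thickness, 95 mm from the pivot; a good place to push. The bar is 16 mm wide, 10 mm thick (z 44 to 54 mm above the bench); under it is free space down to the plate (z 12 mm) or the bench. Beyond, from 110 to 146 mm from the pivot, it carries a black round handle 22 mm in diameter.
- cam: The cam with its lever, one steel part: a round eccentric, diameter 48 mm, z 13 to 43 mm, under the lever; its centre is 10 mm off the pivot. Origin: on the pivot axis at bench height. As the lever closes it swells 10 mm towards the fence and presses on the block's right side.
- tape_measure: Tape measure 67 x 85 x 40 mm, on the bench left of the jig; to be left alone. Origin: centre of its underside.
- bench_dog: Round aluminium bench dog, 31 mm in diameter, 48 mm high, standing on the bench at the left front of the jig; to be left alone. Origin: centre of its underside.
- offcut: Small pine offcut 40 x 55 x 20 mm, on the bench right of the jig, outside the lever's sweep; to be left alone. Origin: centre of its underside.

How it is judged:
On the way, in this order (a step that is already met when the one before it is completed fails the run):
1. the block is pushed against the end stop while the lever is still open (below 0.9 rad) (x of block in the frame of jig between 0.0325 and 0.0375 m and value of joint cam_lever below 0.9 rad), for 0.2 s.
2. the lever is turned round to its stop (over 1.55 rad) with the block still at the end stop (x of block in the frame of jig between 0.0325 and 0.0375 m and value of joint cam_lever above 1.55 rad), for 0.2 s.
At the end, for the whole second after the job is handed in: The block lies flat in the channel, within 2.5 mm of touching the end stop, pressed onto the strip on the fence (2 mm) and parallel to the fence within 0.05 rad, at rest; the lever is past 1.55 rad (of 1.75) and the cam presses on the block with more than 10 N (all of step 2 and y of block in the frame of jig between 0.0205 and 0.0245 m and z of block in the frame of jig below 0.016 m and contact force between cam and block above 10 N and angle between the y axis of block and the x axis of jig, either way round below 0.05 rad and linear speed of block below 0.01 m/s).
It fails at once if the block is lifted more than 8 mm off the plate (z of block in the frame of jig above 0.02 m).
It fails at once if the block is tipped (angle between block's own z axis and vertical above 0.2 rad).
It fails at once if tape measure, bench dog or offcut is moved more than 20 mm (distance of any of tape_measure, bench_dog, offcut from where it was at the start of the episode above 0.02 m).
It fails at once if the bench dog is knocked over (angle between bench_dog's own z axis and vertical above 0.3 rad).
It also fails if it takes over 54 s, if anything falls off the work surface, if the arm or the gripper's body presses on something with over 40 N, if the wrist force passes 120 N, or if a joint passes its speed limit or range.

## Working session

There is one attempt and no reset: what is moved stays moved. The work goes in short steps, Python scripts to look and compute and a tool call to move; the robot and the scene stay as the last step left them, time stands still between calls to the robot, and variables do not carry over. Pictures are saved under pics/ and viewed, at most 10 in all, crops included, and the job is handed in when it is done.

Besides the shell and the picture viewer there is one more tool, called after "Emit:" as name(argument=value, ...) on one line, values as JSON. jog_arm: Moves the arm, as the interface text tells. Its arguments: {"type":"object","properties":{"moves":{"type":"array"},"newtons":{"type":"number"}},"required":["moves"]}

```bash
mkdir -p pics; python3 - <<'E'
from bench import ctrl
import cv2,numpy as np
s=ctrl.get_state()
for k in("time","position","tool_rot","ft_force","grip_width"):print(k,s[k])
print(ctrl.grasp_offset)
for n in("top","scene"):
    im=ctrl.get_image(n);p=im["pixels"];print(n,{k:np.round(im[k],4).tolist() for k in im if k!="pixels"})
    cv2.imwrite(f"pics/{n}0.png",p[:,:,::-1])
E
```

```text
time 0.0
position [0.27301345 0.58926712 0.22143175]
tool_rot [-6.76000116e-01 -3.06770530e+00  3.04717828e-03]
ft_force [-0.22070659  0.7243733   0.40619471]
grip_width 0.9998989504546577
0.0187
top {'fx': 428.8652, 'fy': 428.8652, 'cx': 281.2462, 'cy': 207.8822, 'xyz': [0.4233, -0.0582, 0.8901], 'rotation': [0.1432, -0.1309, -1.5708]}
scene {'fx': 485.7301, 'fy': 485.7301, 'cx': 271.3072, 'cy': 210.3362, 'xyz': [0.1151, -0.7016, 0.6041], 'rotation': [0.9381, -0.2949, -0.5746]}
```

View pics/top0.png

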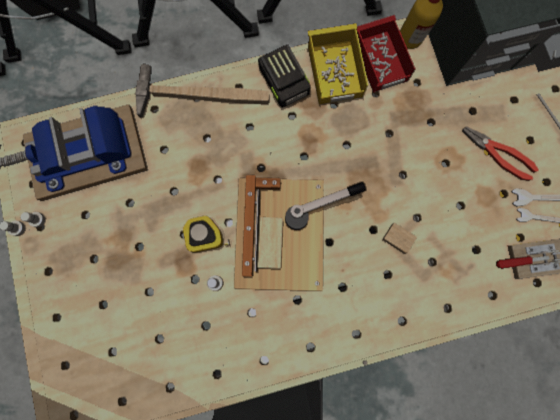

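View pics/scene0.png

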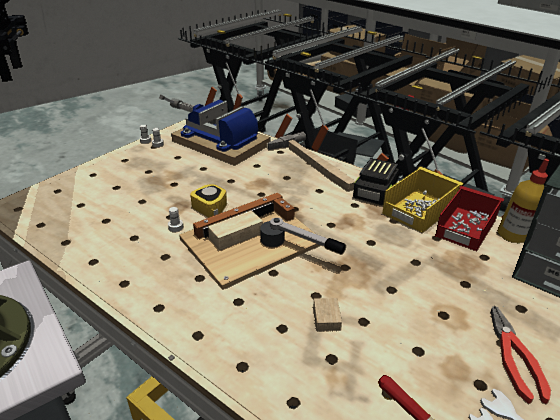

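The top view shows the jig plate at about (235–324, 178–291). The fence is at col 250, the end stop at (268,184), the block at (257–283, 218–268), and the lever runs from (297,211) to its handle at (360,187). Next I'll measure these precisely.

```bash
cat > h.py <<'E'
from bench import ctrl
import cv2,numpy as np
from scipy.spatial.transform import Rotation as R
def ray(im,uv,z):
    uv=np.atleast_2d(np.asarray(uv,float))
    d=np.c_[(uv[:,0]-im["cx"])/im["fx"],-(uv[:,1]-im["cy"])/im["fy"],-np.ones(len(uv))]
    d=R.from_rotvec(im["rotation"]).apply(d);c=np.asarray(im["xyz"])
    return (c+d*((z-c[2])/d[:,2])[:,None])[:,:2]
def pix(im,P):
    q=R.from_rotvec(im["rotation"]).inv().apply(np.atleast_2d(P)-im["xyz"])
    return np.c_[im["cx"]-im["fx"]*q[:,0]/q[:,2],im["cy"]+im["fy"]*q[:,1]/q[:,2]]
def crop(im,name,u0,u1,v0,v1,k=5):
    p=im["pixels"][v0:v1,u0:u1,::-1];cv2.imwrite(f"pics/{name}.png",cv2.resize(p,None,fx=k,fy=k,interpolation=cv2.INTER_CUBIC))
E
python3 - <<'E'
from h import *
im=ctrl.get_image("top");p=im["pixels"]
crop(im,"topc",225,375,170,300,4)
hsv=cv2.cvtColor(p,cv2.COLOR_RGB2HSV)
roi=np.zeros(p.shape[:2],np.uint8);roi[172:296,230:372]=255
def biggest(m):
    c,_=cv2.findContours(m,cv2.RETR_EXTERNAL,cv2.CHAIN_APPROX_NONE);return max(c,key=cv2.contourArea)
for q in[(250,230),(268,184),(268,245),(300,260),(330,260)]:print(q,p[q[1],q[0]],hsv[q[1],q[0]])
m=cv2.inRange(hsv,(3,120,50),(13,255,190))&roi
c=biggest(m);print("fence",cv2.minAreaRect(c),cv2.boundingRect(c))
m=cv2.inRange(p,(0,0,0),(45,45,45))&roi;m[:,:340]=0
c=biggest(m);print("handle",cv2.minAreaRect(c),ray(im,[cv2.minAreaRect(c)[0]],.049))
E
```

```text
(250, 230) [118  78  57] [ 10 132 118]
(268, 184) [128  78  46] [ 12 163 128]
(268, 245) [161 156 125] [ 26  57 161]
(300, 260) [161 138  97] [ 19 101 161]
(330, 260) [162 157 127] [ 26  55 162]
fence ((259.48455810546875, 226.2322998046875), (33.72513198852539, 101.50799560546875), 3.814075469970703) (242, 175, 38, 102)
handle ((356.4827575683594, 188.70689392089844), (9.841852188110352, 16.71257972717285), 68.19859313964844) [[ 0.60980955 -0.20285267]]
```

View pics/topc.png

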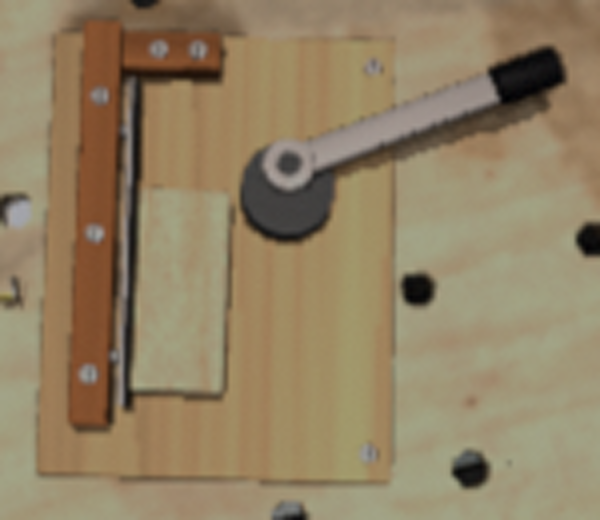

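The crop clearly shows the plate corners (55,34), (394,40), (389,480), (38,472), the fence corners, the lever hub at (288,163) and the block top corners (140,187), (229,193), (223,397), (132,390). I'll fit the jig pose from these.

```bash
cat >> h.py <<'E'
def kabsch(A,B):
    a,b=A.mean(0),B.mean(0);H=(A-a).T@(B-b);t=np.arctan2(H[0,1]-H[1,0],H[0,0]+H[1,1])
    M=np.array([[np.cos(t),-np.sin(t)],[np.sin(t),np.cos(t)]]);return M,b-M@a,t
E
python3 - <<'E'
from h import *
im=ctrl.get_image("top")
f=lambda L:(np.array(L)+.5)/4-.5+[225,170]
pl=ray(im,f([(55,34),(394,40),(389,480),(38,472)]),.012);PL=np.array([(110,90),(110,-90),(-120,-90),(-120,90)])/1e3
fe=ray(im,f([(84,20),(122,22),(110,428),(70,428)]),.04);FE=np.array([(110,72),(110,52),(-95,52),(-95,72)])/1e3
pv=ray(im,f([(288,163)]),.056);PV=np.array([(35,-34)])/1e3
es=ray(im,f([(222,36),(222,77)]),.04);ES=np.array([(110,1),(85,1)])/1e3
A=np.r_[PL,FE,PV,ES];B=np.r_[pl,fe,pv,es]
M,t,th=kabsch(A,B);print("origin",t,"yaw",th);print(np.round((B-A@M.T-t)*1e3,1).tolist())
J=lambda w:(w-t)@M
bl=J(ray(im,f([(140,187),(229,193),(223,397),(132,390)]),.044));print("block",np.round(bl*1e3,1).tolist(),bl.mean(0))
h=J(ray(im,[[356.5,188.7]],.049))[0]-[.035,-.034];print("lever q",-np.arctan2(h[1],h[0])-np.radians(55),np.hypot(*h))
np.savez("jig.npz",M=M,t=t,th=th)
print("off",ray(im,[[400,237]],.02),"dog",ray(im,[[215,281]],.048))
im=ctrl.get_image("scene");v=im["pixels"].copy()
Z=[.012]*4+[.04]*4+[.054]+[.04]*2
for u in pix(im,np.c_[A@M.T+t,Z]):cv2.circle(v,tuple(int(x) for x in np.round(u)),1,(0,255,0),-1)
im["pixels"]=v;crop(im,"scc",170,360,180,300,4)
s=ctrl.get_state();T=R.from_rotvec(s["tool_rot"]).as_matrix();print(np.round(T,3).tolist())
E
```

```text
origin [ 0.52992812 -0.04806518] yaw -0.0257878919326733
[[-0.0, -0.6], [0.4, 1.0], [3.2, 2.3], [3.1, -1.1], [0.7, -0.4], [0.1, 0.2], [0.4, -0.7], [-0.0, -1.1], [1.1, 0.7], [-6.2, 0.1], [-2.6, -0.4]]
block [[24.5, 40.1], [22.4, -4.4], [-78.5, -3.7], [-76.1, 40.9]] [-0.02692071  0.01822905]
lever q 0.2204025543787942 0.12837315847260158
off [[ 0.51537788 -0.29269032]] dog [[0.42847354 0.07703032]]
[[-0.907, 0.42, -0.0], [0.42, 0.907, -0.001], [-0.0, -0.001, -1.0]]
```

View pics/scc.png

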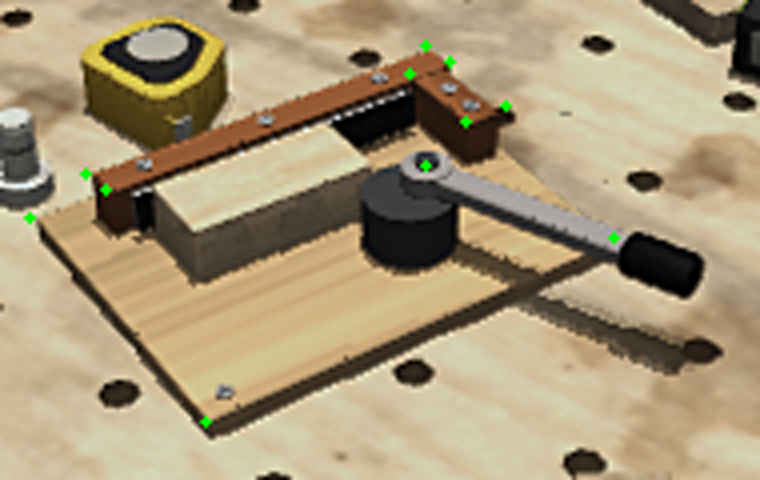

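Emit:
jog_arm(moves=[-0.15,-0.1,0,0,0,-0.06,-1,-0.3,-0.2,0,0,0,-0.12,-1,-0.45,-0.3,0,0,0,-0.18,-1,-0.6,-0.4,0,0,0,-0.24,-1,-0.75,-0.5,0,0,0,-0.3,-1,-0.91,-0.64,0,0,0,-0.39,-1,-0.91,-0.64,0,0,0,-0.39,-1,-0.91,-0.64,0,0,0,-0.39,-1])

```text
time: 1.25
position: [0.4401, 0.3011, 0.2227]
tool_rot: [-0.041, -3.141, -0.001]
ft_force: [-0.5, 0.5, 1.1]
grip_width: 0.173
grip_force: 0.0
```

```bash
cat >> h.py <<'E'
def go(x,y,z):
    "jig-frame x,y (mm), world z (mm): shift in tool units; also where the tool is now"
    g=np.load("jig.npz");s=ctrl.get_state();T=R.from_rotvec(s["tool_rot"]).as_matrix();p=np.array(s["position"])
    w=np.r_[g["M"]@(np.array([x,y])/1e3)+g["t"],z/1e3]
    j=(p[:2]-g["t"])@g["M"]
    yaw=np.degrees(np.arctan2(T[1,0],T[0,0])-g["th"])
    print("t",s["time"],"jig pos mm",np.round(np.r_[j,p[2]]*1e3,1),"toolx yaw in jig",round(yaw,1),"F",np.round(s["ft_force"],1),"grip",round(s["grip_width"],2),"move units",np.round(T.T@(w-p)/.3,3))
E
python3 -c "
from h import *
go(-99,19,120);print(ctrl.get_state()['joint_positions'])"
```

```text
t 1.25 jig pos mm [-98.8 346.7 222.7] toolx yaw in jig 180.0 F [-0.5  0.5  1.1] grip 0.17 move units [-0.    -1.093  0.341]
[-0.73854472  0.07176494  0.09395348  1.74502838 -0.00772834  1.32472937
  0.90148606]
```

Emit:
jog_arm(moves=[0,-0.2,0,0,0,0,-1,0,-0.4,0,0,0,0,-1,0,-0.6,0.1,0,0,0,-1,0,-0.8,0.2,0,0,0,-1,0,-1,0.34,0,0,0,-1,0,-1,0.34,0,0,0,-1,0,-1,0.34,0,0,0,-1,0,-1,0.34,0,0,0,-1])

```text
time: 2.25
position: [0.4334, 0.003, 0.1213]
tool_rot: [0.035, 3.14, 0.001]
ft_force: [-0.2, -0.4, 0.4]
grip_width: 0.003
grip_force: 0.0
```

```bash
python3 -c "
from h import *
go(-99,19,25)"
```

```text
t 2.25 jig pos mm [-97.8  48.6 121.3] toolx yaw in jig 180.2 F [-0.2 -0.4  0.4] grip 0.0 move units [ 0.005 -0.099  0.321]
```

Emit:
jog_arm(moves=[0.005,-0.1,0,0,0,0,-1,0.005,-0.1,0.1,0,0,0,-1,0.005,-0.1,0.2,0,0,0,-1,0.005,-0.1,0.25,0,0,0,-1,0.005,-0.1,0.3,0,0,0,-1,0.005,-0.1,0.32,0,0,0,-1,0.005,-0.1,0.32,0,0,0,-1,0.005,-0.1,0.32,0,0,0,-1])

```text
time: 3.25
position: [0.431, -0.029, 0.0252]
tool_rot: [0.04, 3.14, 0.0]
ft_force: [0.6, 1.0, 0.1]
grip_width: 0.01
grip_force: 0.0
```

```bash
python3 -c "
from h import *
go(-45,19,25)
im=ctrl.get_image('scene');crop(im,'a1',130,350,150,300,3)"
```

```text
t 3.25 jig pos mm [-99.4  16.5  25.2] toolx yaw in jig 180.0 F [0.6 1.  0.1] grip 0.01 move units [-0.181  0.008  0.001]
```

View pics/a1.png

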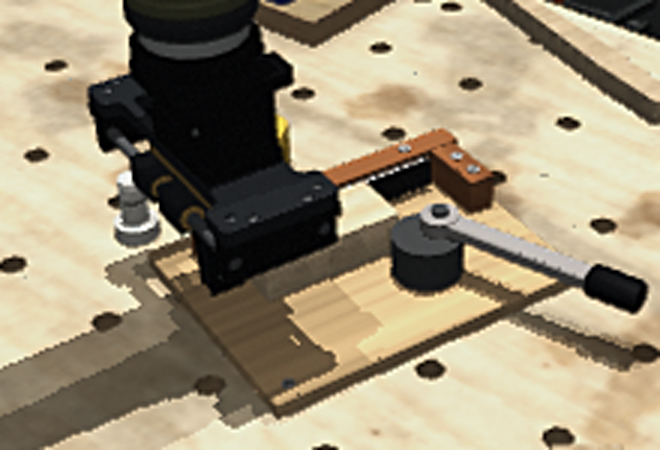

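The gripper is shut behind the block's near end and clear of the dog, fence and lever. Pushing now.

Emit:
jog_arm(moves=[-0.025,0.008,0,0,0,0,-1,-0.05,0.008,0,0,0,0,-1,-0.075,0.008,0,0,0,0,-1,-0.1,0.008,0,0,0,0,-1,-0.125,0.008,0,0,0,0,-1,-0.15,0.008,0,0,0,0,-1,-0.175,0.008,0,0,0,0,-1,-0.2,0.008,0,0,0,0,-1])

```text
time: 4.3
position: [0.491, -0.0281, 0.0245]
tool_rot: [0.04, 3.141, 0.0]
ft_force: [-0.6, -0.0, -0.7]
grip_width: 0.005
grip_force: 0.2
```

```bash
python3 -c "
from h import *
go(-24.5,19,25)
im=ctrl.get_image('top');crop(im,'a2',225,375,170,300,4)"
```

```text
t 4.3 jig pos mm [-39.5  18.9  24.5] toolx yaw in jig 180.0 F [-0.6 -0.  -0.7] grip 0.01 move units [-0.05   0.    -0.002]
```

View pics/a2.png

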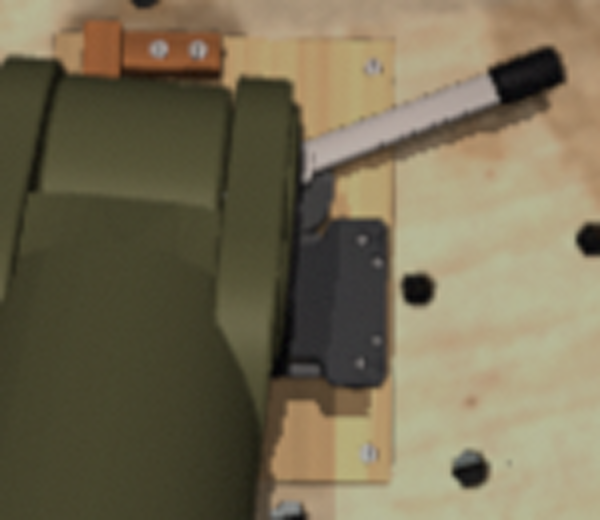

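The arm hides the block from above, so I'll rely on contact force. The lever hasn't moved.

Emit:
jog_arm(moves=[-0.01,0,0,0,0,0,-1,-0.02,0,0,0,0,0,-1,-0.028,0,0,0,0,0,-1,-0.034,0,0,0,0,0,-1,-0.038,0,0,0,0,0,-1,-0.042,0,0,0,0,0,-1,-0.045,0,0,0,0,0,-1,-0.045,0,0,0,0,0,-1])

```text
time: 5.35
position: [0.5041, -0.0285, 0.0246]
tool_rot: [0.04, 3.141, 0.0]
ft_force: [0.1, 0.1, -0.0]
grip_width: 0.005
grip_force: 0.0
```

Emit:
jog_arm(moves=[-0.002,0,0,0,0,0,-1,-0.004,0,0,0,0,0,-1,-0.006,0,0,0,0,0,-1,-0.008,0,0,0,0,0,-1,-0.01,0,0,0,0,0,-1,-0.012,0,0,0,0,0,-1,-0.012,0,0,0,0,0,-1,-0.012,0,0,0,0,0,-1])

```text
time: 6.35
position: [0.5046, -0.0285, 0.0239]
tool_rot: [-0.04, -3.135, -0.001]
ft_force: [-8.4, 0.6, 6.6]
grip_width: 0.012
grip_force: 4.3
```

```bash
python3 -c "
from h import *
go(-24.5,19,25)"
```

```text
t 6.35 jig pos mm [-25.8  18.9  23.9] toolx yaw in jig 180.0 F [-8.4  0.6  6.6] grip 0.01 move units [-0.004  0.    -0.004]
```

Contact at 8 N, within about 1 mm of the predicted stop position, so the block is home. I'll back off, rise and move over to the far side of the lever.

Emit:
jog_arm(moves=[0.03,0,0,0,0,0,-1,0.08,0,0,0,0,0,-1,0.08,0,-0.1,0,0,0,-1,0.08,0,-0.2,0,0,0,-1,0.08,0,-0.3,0,0,0,-1,0.08,0,-0.35,0,0,0,-1,0.08,0,-0.35,0,0,0,-1,0.08,0,-0.35,0,0,0,-1])

```text
time: 7.35
position: [0.4827, -0.0279, 0.1284]
tool_rot: [-0.04, -3.14, 0.0]
ft_force: [-0.5, -0.5, -0.8]
grip_width: 0.004
grip_force: 0.0
```

```bash
python3 -c "
from h import *
go(106,-107,125)"
```

```text
t 7.35 jig pos mm [-47.8  18.9 128.4] toolx yaw in jig 180.0 F [-0.5 -0.5 -0.8] grip 0.0 move units [-0.512 -0.42   0.011]
```

Emit:
jog_arm(moves=[-0.1,-0.08,0,0,0,0,-1,-0.2,-0.16,0,0,0,0,-1,-0.3,-0.24,0,0,0,0,-1,-0.4,-0.33,0,0,0,0,-1,-0.51,-0.42,0,0,0,0,-1,-0.51,-0.42,0,0,0,0,-1,-0.51,-0.42,0,0,0,0,-1,-0.51,-0.42,0,0,0,0,-1])

```text
time: 8.35
position: [0.6325, -0.1565, 0.1291]
tool_rot: [-0.038, -3.14, -0.002]
ft_force: [0.4, -1.0, -0.7]
grip_width: 0.002
grip_force: 0.0
```

```bash
python3 -c "
from h import *
go(106,-107,32)
for n in('scene','top'):
  im=ctrl.get_image(n);crop(im,'b'+n,*((170,360,170,300) if n=='scene' else (225,375,170,300)),4)
a=cv2.imread('pics/bscene.png');b=cv2.imread('pics/btop.png')
cv2.imwrite('pics/b.png',cv2.resize(np.vstack([cv2.resize(a,(760,520)),cv2.resize(b,(760,659))]),None,fx=.5,fy=.5))"
```

```text
t 8.35 jig pos mm [ 105.4 -105.8  129.1] toolx yaw in jig 180.1 F [ 0.4 -1.  -0.7] grip 0.0 move units [-0.002 -0.004  0.324]
```

View pics/b.png

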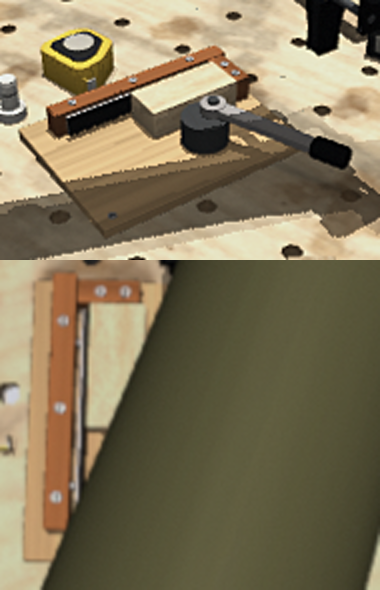

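The block sits flush against the end stop, and the lever is still open. I'll descend beside the lever and compute the arc.

Emit:
jog_arm(moves=[0,0,0.1,0,0,0,-1,0,0,0.2,0,0,0,-1,0,0,0.27,0,0,0,-1,0,0,0.3,0,0,0,-1,0,0,0.32,0,0,0,-1,0,0,0.32,0,0,0,-1,0,0,0.32,0,0,0,-1,0,0,0.32,0,0,0,-1])

```text
time: 9.45
position: [0.6338, -0.1579, 0.0343]
tool_rot: [0.04, 3.14, -0.0]
ft_force: [-0.4, 0.2, -0.1]
grip_width: 0.004
grip_force: 0.0
```

```bash
cat >> h.py <<'E'
def arc(q0,q1,r=88,n=8,last=None):
    g=np.load("jig.npz");s=ctrl.get_state();p=np.array(s["position"]);T=R.from_rotvec(s["tool_rot"]).as_matrix();rows=[]
    for q in np.linspace(q0,q1,n+1)[1:]:
        f=-np.radians(55)-q;d=np.array([np.cos(f),np.sin(f)]);m=np.array([-d[1],d[0]])
        c=np.array([35,-34])+r*d+m*(8+9.5*abs(m[0])+15*abs(m[1]))
        w=np.r_[g["M"]@(c/1e3)+g["t"],.032];rows.append(T.T@(w-p)/.3)
    print(np.round(rows,2).tolist())
E
python3 -c "
from h import *
go(106,-107,32);arc(.1,.5);arc(.5,.95)"
```

```text
t 9.45 jig pos mm [ 106.6 -107.1   34.3] toolx yaw in jig 180.0 F [-0.4  0.2 -0.1] grip 0.0 move units [0.002 0.    0.008]
[[0.04, 0.02, 0.01], [0.05, 0.01, 0.01], [0.07, -0.0, 0.01], [0.08, -0.01, 0.01], [0.1, -0.02, 0.01], [0.11, -0.03, 0.01], [0.13, -0.04, 0.01], [0.14, -0.04, 0.01]]
[[0.16, -0.05, 0.01], [0.18, -0.05, 0.01], [0.19, -0.05, 0.01], [0.21, -0.05, 0.01], [0.22, -0.06, 0.01], [0.24, -0.06, 0.01], [0.25, -0.06, 0.01], [0.27, -0.06, 0.01]]
```

Emit:
jog_arm(moves=[0.04,0.02,0.01,0,0,0,-1,0.05,0.01,0.01,0,0,0,-1,0.07,0,0.01,0,0,0,-1,0.08,-0.01,0.01,0,0,0,-1,0.1,-0.02,0.01,0,0,0,-1,0.11,-0.03,0.01,0,0,0,-1,0.13,-0.04,0.01,0,0,0,-1,0.14,-0.04,0.01,0,0,0,-1])

```text
time: 10.45
position: [0.5907, -0.1699, 0.0307]
tool_rot: [0.041, 3.141, -0.002]
ft_force: [2.2, -0.6, -0.2]
grip_width: 0.009
grip_force: 1.1
```

```bash
python3 -c "
from h import *
go(106,-107,32);arc(.5,1.0)"
```

```text
t 10.45 jig pos mm [  63.9 -120.2   30.7] toolx yaw in jig 180.0 F [ 2.2 -0.6 -0.2] grip 0.01 move units [-0.14   0.044 -0.004]
[[0.02, -0.0, -0.0], [0.04, -0.01, -0.0], [0.06, -0.01, -0.0], [0.07, -0.01, -0.0], [0.09, -0.01, -0.0], [0.1, -0.01, -0.0], [0.12, -0.01, -0.0], [0.14, -0.01, -0.0]]
```

Emit:
jog_arm(moves=[0.02,0,0,0,0,0,-1,0.04,-0.01,0,0,0,0,-1,0.06,-0.01,0,0,0,0,-1,0.07,-0.01,0,0,0,0,-1,0.09,-0.01,0,0,0,0,-1,0.1,-0.01,0,0,0,0,-1,0.12,-0.01,0,0,0,0,-1,0.14,-0.01,0,0,0,0,-1])

```text
time: 11.45
position: [0.5487, -0.1707, 0.0306]
tool_rot: [0.04, 3.141, -0.0]
ft_force: [2.8, 0.2, -0.1]
grip_width: 0.009
grip_force: 1.3
```

```bash
python3 -c "
from h import *
go(106,-107,32);arc(1.0,1.4)
im=ctrl.get_image('scene');crop(im,'c',150,350,160,310,3)"
```

```text
t 11.45 jig pos mm [  21.9 -122.1   30.6] toolx yaw in jig 180.0 F [ 2.8  0.2 -0.1] grip 0.01 move units [-0.28   0.05  -0.005]
[[0.01, -0.0, -0.0], [0.03, -0.0, -0.0], [0.04, 0.0, -0.0], [0.05, 0.0, -0.0], [0.07, 0.01, -0.0], [0.08, 0.01, -0.0], [0.09, 0.02, -0.0], [0.11, 0.03, -0.0]]
```

View pics/c.png

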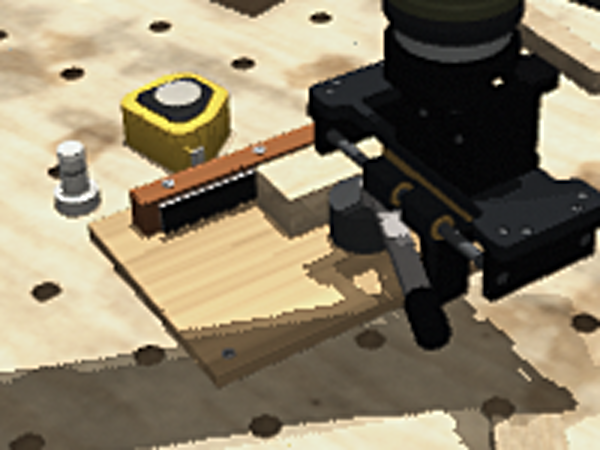

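The lever is following the finger and is about halfway round. The block is still at the stop with the cam close to it. Continuing the arc.

Emit:
jog_arm(moves=[0.015,0,0,0,0,0,-1,0.03,0,0,0,0,0,-1,0.045,0,0,0,0,0,-1,0.06,0,0,0,0,0,-1,0.07,0.01,0,0,0,0,-1,0.085,0.01,0,0,0,0,-1,0.1,0.02,0,0,0,0,-1,0.11,0.03,0,0,0,0,-1])

```text
time: 12.5
position: [0.518, -0.1625, 0.0315]
tool_rot: [0.04, 3.136, -0.004]
ft_force: [7.1, -3.0, -1.3]
grip_width: 0.006
grip_force: 3.7
```

```bash
python3 -c "
from h import *
go(106,-107,32);arc(1.4,1.8)"
```

```text
t 12.5 jig pos mm [  -9.  -114.7   31.5] toolx yaw in jig 180.0 F [ 7.1 -3.  -1.3] grip 0.01 move units [-0.383  0.026 -0.   ]
[[0.01, 0.01, -0.0], [0.03, 0.02, -0.0], [0.04, 0.03, -0.0], [0.05, 0.04, -0.0], [0.06, 0.05, -0.0], [0.07, 0.06, -0.0], [0.08, 0.07, -0.0], [0.09, 0.08, -0.0]]
```

Emit:
jog_arm(moves=[0.01,0.01,0,0,0,0,-1,0.03,0.02,0,0,0,0,-1,0.04,0.03,0,0,0,0,-1,0.05,0.04,0,0,0,0,-1,0.06,0.05,0,0,0,0,-1,0.065,0.06,0,0,0,0,-1,0.07,0.065,0,0,0,0,-1,0.07,0.065,0,0,0,0,-1])

```text
time: 13.5
position: [0.4985, -0.1434, 0.0319]
tool_rot: [0.041, 3.134, -0.006]
ft_force: [8.0, -4.5, -1.5]
grip_width: 0.0
grip_force: 3.8
```

```bash
python3 -c "
from h import *
go(106,-107,32);arc(1.65,1.8,n=2)"
```

```text
t 13.5 jig pos mm [-28.9 -96.1  31.9] toolx yaw in jig 180.0 F [ 8.  -4.5 -1.5] grip 0.0 move units [-0.45  -0.036  0.003]
[[0.01, 0.0, -0.0], [0.03, 0.02, -0.0]]
```

Emit:
jog_arm(moves=[0.004,0.005,0,0,0,0,-1,0.008,0.01,0,0,0,0,-1,0.012,0.015,0,0,0,0,-1,0.016,0.02,0,0,0,0,-1,0.018,0.025,0,0,0,0,-1,0.02,0.03,0,0,0,0,-1,0.02,0.03,0,0,0,0,-1,0.02,0.03,0,0,0,0,-1])

```text
time: 14.5
position: [0.4928, -0.1351, 0.032]
tool_rot: [0.042, 3.134, -0.007]
ft_force: [9.9, -6.1, 0.5]
grip_width: 0.007
grip_force: 4.2
```

```bash
python3 -c "
from h import *
go(106,-107,32);arc(1.65,1.8,n=2)"
```

```text
t 14.5 jig pos mm [-34.8 -88.   32. ] toolx yaw in jig 180.0 F [ 9.9 -6.1  0.5] grip 0.01 move units [-0.469 -0.063  0.004]
[[-0.01, -0.03, 0.0], [0.01, -0.01, 0.0]]
```

Emit:
jog_arm(moves=[0.003,0.005,0,0,0,0,-1,0.006,0.01,0,0,0,0,-1,0.01,0.015,0,0,0,0,-1,0.012,0.02,0,0,0,0,-1,0.012,0.02,0,0,0,0,-1,0.012,0.02,0,0,0,0,-1,0.012,0.02,0,0,0,0,-1,0.012,0.02,0,0,0,0,-1])

```text
time: 15.5
position: [0.4924, -0.1343, 0.0326]
tool_rot: [0.045, 3.126, -0.019]
ft_force: [16.4, -16.2, -10.6]
grip_width: 0.005
grip_force: 10.5
```

```bash
python3 -c "
from h import *
go(106,-107,32)"
```

```text
t 15.5 jig pos mm [-35.2 -87.2  32.6] toolx yaw in jig 179.8 F [ 16.4 -16.2 -10.6] grip 0.0 move units [-0.471 -0.065  0.01 ]
```

The force rose to 23 N with almost no motion, so the lever is at its stop. Backing off, rising and moving clear.

Emit:
jog_arm(moves=[-0.02,-0.04,0,0,0,0,-1,-0.04,-0.08,0,0,0,0,-1,-0.06,-0.13,0,0,0,0,-1,-0.06,-0.13,-0.1,0,0,0,-1,-0.06,-0.13,-0.25,0,0,0,-1,-0.06,-0.13,-0.4,0,0,0,-1,-0.06,-0.13,-0.45,0,0,0,-1,-0.06,-0.13,-0.45,0,0,0,-1])

```text
time: 16.5
position: [0.5036, -0.1653, 0.1658]
tool_rot: [0.04, 3.141, 0.0]
ft_force: [1.0, 1.0, -0.5]
grip_width: 0.007
grip_force: 0.0
```

Emit:
jog_arm(moves=[0,-0.2,0,0,0,0,-1,0,-0.4,0,0,0,0,-1,0,-0.6,0,0,0,0,-1,0,-0.7,0,0,0,0,-1,0,-0.7,0,0,0,0,-1,0,-0.7,0,0,0,0,-1,0,-0.7,0,0,0,0,-1,0,-0.7,0,0,0,0,-1])

```text
time: 17.5
position: [0.4987, -0.3736, 0.1655]
tool_rot: [0.037, 3.141, 0.001]
ft_force: [0.4, 0.8, 0.5]
grip_width: 0.005
grip_force: 0.0
```

```bash
python3 -c "
from h import *
go(0,0,100)
im=ctrl.get_image('top');crop(im,'d',225,375,170,300,4)"
```

```text
t 17.5 jig pos mm [ -22.8 -326.2  165.5] toolx yaw in jig 180.1 F [0.4 0.8 0.5] grip 0.0 move units [-0.079  1.087  0.219]
```

View pics/d.png

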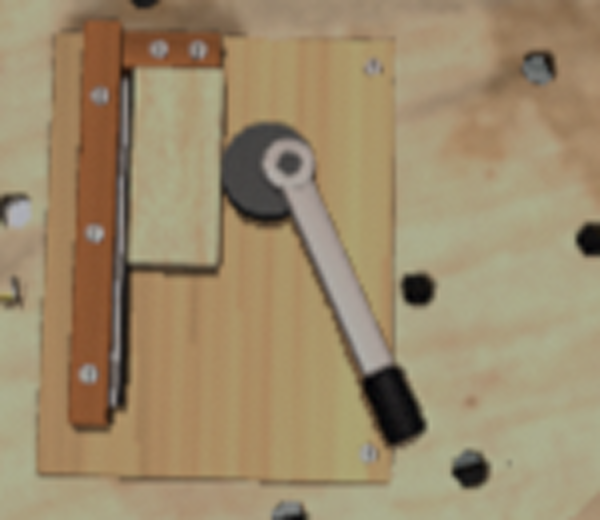

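The lever is at its stop: hub (288,163), handle (395,405), q ≈ 1.75. The block is flush with the end stop, square, and held between cam and strip. Handing in.

```bash
python3 -c "
from bench import ctrl
print(ctrl.close_job())"
```

```text
the job is handed in; nothing more can be done
None
```

The block is against the end stop and clamped by the cam with the lever at its stop (about 1.75 rad), and the job was handed in after about 17.5 s of the 54 s; no verdict came back, and I could not measure the cam force directly.

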